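Swap the relay between two tall parts on a circuit board

TASK

The relay in the middle of the green circuit board is faulty and hemmed in by a transformer and a capacitor: stand both of these on the grey rubber mat, and only then set the old relay in the shallow black tray. While they are still on the mat, set the new relay from the small cardboard pad squarely on the vacated middle outline of the board, lengthwise as the old one was; then put the transformer and the capacitor back, each exactly where it stood at the start. Keep all parts upright, set them down rather than drop them, and leave the solder spool and the screwdriver alone.

Things in the scene. Friction and masses are not known exactly. Their poses are not given: they have to be found in the camera images.
- transformer: Loose transformer, foot 40 (its x) x 38 (its y) mm, 42 high; dark steel core 40 x 22, long along x, copper winding 24 x 38 across it, black top plate. Grip the plain core ends: 40 mm apart along x, 22 wide, from 6 mm above the underside to the top. Origin: centre of underside, z up. About 0.2 kg. Starts on the board's +y or -y side outline, its x roughly along the board's.
- capacitor: Loose upright black can, 36 mm diameter, 56 mm high, bright metal top with a fine cross. Origin: centre of its underside, z up. About 0.08 kg. Starts on the other of the board's two side outlines.
- old_relay: Loose black relay box 36 (its x) x 28 (its y) x 28 mm high, on the board's middle outline between transformer and capacitor (about 10 mm gap on each side), its x along the board's x. Grip it across y once both neighbours are away. Origin: centre of its underside, z up. About 0.04 kg.
- new_relay: Loose replacement relay, the same in look and size as the old one, lying alone on the small cardboard pad. Origin: centre of its underside.
- board: Fixed green board on cardboard, 150 (x) x 170 (y) mm, top 12 mm above the bench. Origin: on the bench under the middle outline's centre. White flat outlines: middle 40 x 32 mm at the origin, side ones 46 x 44 at y = +42 and -42. Fixed on it at y = 0: heat sink 20 x 30, 40 high, at x = +37; terminal block 16 x 30, 22 high, at x = -36; so the relay can only be gripped across y.
- mat: Fixed grey rubber mat, the side area, 110 (x) x 170 (y) x 4 mm thick. Origin: centre of its underside. Bare at the start; both parts fit side by side along y.
- tray: Fixed shallow black open tray, 120 (x) x 110 (y) mm outside, 16 high, walls and floor 4 mm thick, empty at the start. Origin: centre of its underside.
- pad: Fixed cardboard pad 90 x 90 x 6 mm on which the new relay starts. Origin: centre of its underside.
- spool: Bystander: solder spool standing on end, 56 mm diameter, 44 high, loose, 0.25 kg. Origin: centre of its underside. Leave alone.
- screwdriver: Bystander: screwdriver 160 mm long, about 25 mm thick, lying on the bench beyond the board, across the robot's view, handle along its -x, roughly along world y. Leave alone.
Mind the look-alikes: they are no part of the job. What is shaped like the transformer but turquoise or yellow is not meant. Leave any purple look-alike of the new_relay alone.

How it is judged (in metres and radians):
On the way, in this order (a step that is already met when the one before it is completed fails the run):
1. transformer and capacitor both stand released on the mat, the old relay not yet moved (x of transformer in the frame of mat between -0.055 and 0.055 m and y of transformer in the frame of mat between -0.085 and 0.085 m and z of transformer in the frame of mat between 0.001 and 0.009 m and linear speed of each of transformer, capacitor below 0.02 m/s and angle between each of transformer, capacitor's own z axis and vertical below 0.15 rad and contact force between the fingers and transformer below 0.05 N and x of capacitor in the frame of mat between -0.055 and 0.055 m and y of capacitor in the frame of mat between -0.085 and 0.085 m and z of capacitor in the frame of mat between 0.001 and 0.009 m and contact force between the fingers and capacitor below 0.05 N and distance of old_relay from where it was at the start of the episode below 0.015 m), for 0.2 s.
2. the old relay stands released in the tray, both tall parts still on the mat (x of transformer in the frame of mat between -0.055 and 0.055 m and y of transformer in the frame of mat between -0.085 and 0.085 m and z of transformer in the frame of mat between 0.001 and 0.009 m and linear speed of each of transformer, capacitor, old_relay below 0.02 m/s and angle between each of transformer, capacitor, old_relay's own z axis and vertical below 0.15 rad and contact force between the fingers and transformer below 0.05 N and x of capacitor in the frame of mat between -0.055 and 0.055 m and y of capacitor in the frame of mat between -0.085 and 0.085 m and z of capacitor in the frame of mat between 0.001 and 0.009 m and contact force between the fingers and capacitor below 0.05 N and x of old_relay in the frame of tray between -0.056 and 0.056 m and y of old_relay in the frame of tray between -0.051 and 0.051 m and z of old_relay in the frame of tray between 0.001 and 0.01 m and contact force between the fingers and old_relay below 0.05 N), for 0.2 s.
3. the new relay stands released on the middle outline, both tall parts still on the mat (all of step 2 and horizontal distance between new_relay and board below 0.01 m and x of new_relay in the frame of board between -0.05 and 0.05 m and y of new_relay in the frame of board between -0.05 and 0.05 m and z of new_relay in the frame of board between 0.008 and 0.017 m and linear speed of new_relay below 0.02 m/s and angle between new_relay's own z axis and vertical below 0.15 rad and contact force between the fingers and new_relay below 0.05 N and angle between the x axis of new_relay and the x axis of board, either way round below 0.2 rad), for 0.2 s.
At the end, for the whole second after the job is handed in: Transformer and capacitor within 12 mm of their starting places, the new relay within 10 mm of the middle outline's centre and 0.2 rad of the board's x (either way round), the old relay on the tray's floor; all upright (0.15 rad), released and at rest (distance of each of transformer, capacitor from where it was at the start of the episode below 0.012 m and linear speed of each of transformer, capacitor, old_relay, new_relay below 0.02 m/s and angle between each of transformer, capacitor, old_relay, new_relay's own z axis and vertical below 0.15 rad and contact force between the fingers and transformer below 0.05 N and contact force between the fingers and capacitor below 0.05 N and x of old_relay in the frame of tray between -0.056 and 0.056 m and y of old_relay in the frame of tray between -0.051 and 0.051 m and z of old_relay in the frame of tray between 0.001 and 0.01 m and contact force between the fingers and old_relay below 0.05 N and horizontal distance between new_relay and board below 0.01 m and x of new_relay in the frame of board between -0.05 and 0.05 m and y of new_relay in the frame of board between -0.05 and 0.05 m and z of new_relay in the frame of board between 0.008 and 0.017 m and contact force between the fingers and new_relay below 0.05 N and angle between the x axis of new_relay and the x axis of board, either way round below 0.2 rad); the robot touches nothing.
It fails at once if the spool or the screwdriver is moved more than 20 mm (distance of any of spool, screwdriver from where it was at the start of the episode above 0.02 m).
It fails at once if a part is tipped by more than 0.6 rad (angle between any of transformer, capacitor, old_relay, new_relay's own z axis and vertical above 0.6 rad).
It fails at once if a part is dropped (falls out of the fingers faster than 0.7 m/s) ((linear speed of transformer above 0.7 m/s and contact force between the fingers and transformer below 0.01 N) or (linear speed of capacitor above 0.7 m/s and contact force between the fingers and capacitor below 0.01 N) or (linear speed of old_relay above 0.7 m/s and contact force between the fingers and old_relay below 0.01 N) or (linear speed of new_relay above 0.7 m/s and contact force between the fingers and new_relay below 0.01 N)).
It also fails if it takes over 144 s, if anything falls off the work surface, if the arm or the gripper's body presses on something with over 40 N, if the wrist force passes 120 N, or if a joint passes its speed limit or range.

ROBOT

A 6-joint arm with a two-finger parallel gripper is mounted at the origin on the work surface. World frame = base frame: x ahead of the robot, y to its left, z up, the work surface at z = 0. Lengths are in mm, angles in rad, forces in N, time in s.
With the tool pointing down it reaches from about 400 to 825 mm from the base axis. Payload 7 kg.
Tool frame: the origin (TCP) lies at the very end of the fingers, on their centre line; the grasp point (between the pads) lies 19 mm behind it; z points along the fingers, y is the direction in which the jaws open and shut (so a half turn about z gives the same grasp; the last joint's range is limited). The gripper opens to 88 mm and grips with 3 to 60 N. Pads are 19 mm wide; open, the fingers measure 130 mm over their backs; the gripper's body (78 mm by 193 mm) begins 47 mm behind the grasp point.
Start: joints at [0.288, 0.359, 0.012, 0, -1.224, -0.288], TCP at [674.978, -0.019, 226.561] pointing down, gripper open.
Joint ranges: [-3.07, 3.07], [-1.43, 2.12], [-1.02, 1.25], [-3.03, 1.67], [-3.05, -0], [-3.03, 3.03]. Speed limits (rad/s): [2.39, 2.39, 3.01, 3.14, 3.14, 3.14].

INTERFACE

Orientations are given as a unit quaternion [x, y, z, w].
In Python, from plant import bot gives the robot as it stands. Calls block until the motion is done:
- bot.move_ptp(position, orientation): joint-space move of the TCP to a pose.
- bot.line_to(position, velocity=150, ori=None): straight line of the TCP; ori=None keeps the orientation; velocity is the mean speed in mm/s.
- bot.move_joints(angles): joint-space move.
- bot.move_gripper(opening, force=None): finger opening in mm; force is the grip in N (None keeps the last); returns when the fingers have stopped.
- bot.pause(seconds).
- bot.solve_ik(position, orientation): joint angles nearest the present ones, or None.
- bot.read_state(): the state.
- bot.camera(name): name is "scene" or "side" or "wrist"; returns the picture (420x560x3 uint8, red, green, blue); there is no depth.
- bot.get_calibration(name): a dict with "fx", "fy", "cx", "cy" (pixels), "view" (4x4, takes a point from world to camera coordinates); the wrist camera has in their place "T_tool_cam" (4x4, takes a point from camera to tool coordinates, whose origin is the TCP and whose axes are the flange's). Camera axes: x right, y up, looking along -z (the intrinsics and any distortion apply to the point x, -y, -z); pixel columns grow to the right and rows downward; lengths in mm; the calibration is good to about 2 mm. A picture is of the moment at which its call begins: read the wrist's pose just before it. get_calibration takes no time and is no camera call.
A pose or a line that the arm cannot do raises bot.Unreachable and nothing moves.
- bot.close_job(): hands the job in, once; it reports no verdict.
The state is a dict: "t": time; "joint_pos": joint angles; "qvel": joint speeds; "tau": joint torques, N m; "tcp_pos": TCP position; "eef_rot": TCP orientation; "contact_force": force on the tool from outside, world axes, zero at the start; "moment": the same for the moment, N m; "width": finger opening in mm.
Only numpy, scipy, OpenCV 4.12 (cv2) and the standard library are available. Lean on these libraries where they do the work, as an engineer would, in place of code of your own. Each camera call takes 0.05 s, during which the arm holds its last target. There are 200 camera calls.

## Working session

There is one attempt and no reset: what is moved stays moved. The work goes in short steps, each a Python script; the robot and the scene stay as the last script left them, time stands still between calls to the robot, and variables do not carry over. Pictures are saved under pics/ and viewed, about 12 in all and at most 16, crops included, and the job is handed in when it is done.

```bash
ls; mkdir -p pics; python3 - <<'E'
from plant import bot
import cv2,numpy as np
for n in("scene","side","wrist"):
    im=bot.camera(n); cv2.imwrite(f"pics/{n}0.png",im[:,:,::-1]); print(n,bot.get_calibration(n))
print(bot.read_state())
E
```

```text
pics
scene {'fx': 396.23970134015894, 'fy': 396.23970134015894, 'cx': 280.5125242677181, 'cy': 206.59555961696006, 'view': array([[ 7.52207100e-01,  6.58668558e-01,  1.84447538e-02,
        -3.97481898e+02],
       [-5.15663618e-01,  5.71005920e-01,  6.38782649e-01,
         2.77214368e+02],
       [ 4.10213983e-01, -4.90008133e-01,  7.69166119e-01,
        -1.37249721e+03],
       [ 0.00000000e+00,  0.00000000e+00,  0.00000000e+00,
         1.00000000e+00]])}
side {'fx': 383.6284013477689, 'fy': 383.6284013477689, 'cx': 282.74850781266633, 'cy': 196.87744822087504, 'view': array([[ 7.18580113e-01, -6.95420720e-01,  5.71339142e-03,
        -4.39094119e+02],
       [ 4.94329330e-01,  5.16535974e-01,  6.99163144e-01,
        -2.78014421e+02],
       [-4.89163709e-01, -4.99580434e-01,  7.14939337e-01,
        -6.93321978e+02],
       [ 0.00000000e+00,  0.00000000e+00,  0.00000000e+00,
         1.00000000e+00]])}
wrist {'fx': 373.54591101243693, 'fy': 373.54591101243693, 'cx': 285.8631950618797, 'cy': 207.63483559670138, 'T_tool_cam': array([[-2.12623092e-04,  9.62106338e-01,  2.72674437
[... 268 characters left out ...]
  1.00000000e+00]])}
{'t': 0.15, 'joint_pos': array([ 2.88086344e-01,  3.59240730e-01,  1.12556217e-02, -2.87949688e-04,
       -1.22409472e+00, -2.88083432e-01]), 'qvel': array([ 0.00023073, -0.00018561,  0.00343356,  0.00146805,  0.00054417,
       -0.00103793]), 'tau': array([ 1.39394037e-04, -5.83274567e+01,  2.93289685e+01,  7.00122759e+00,
        8.75052094e-03, -9.76538854e-05]), 'tcp_pos': array([ 6.74618483e+02, -2.75238174e-02,  2.25814055e+02]), 'eef_rot': array([-7.07073003e-01,  7.07140254e-01,  4.25134393e-04, -4.99427922e-04]), 'contact_force': array([-0.06527462,  0.10372741,  0.37519319]), 'moment': array([ 0.02825875, -0.00743738, -0.04407511]), 'width': 87.68102639235144}
```

View pics/scene0.png

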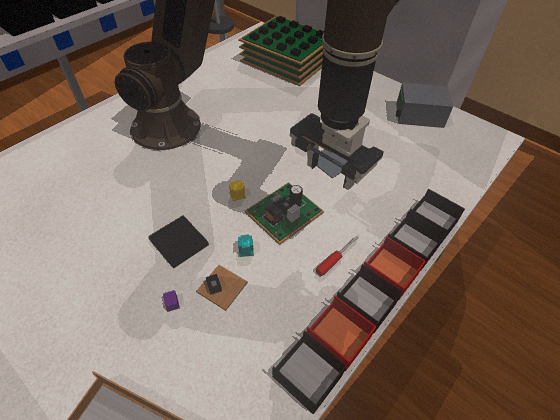

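View pics/side0.png

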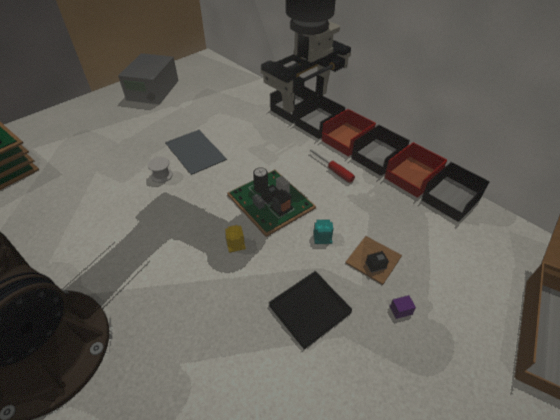

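View pics/wrist0.png

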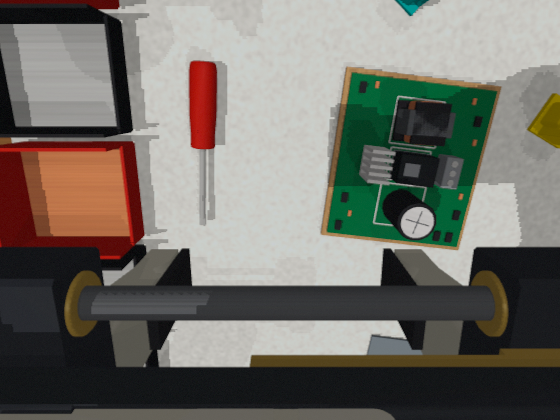

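Side view: mat (195,152), spool (159,168), board (270,200), tray (310,308), pad (374,260) carrying the black new relay (377,262). Look-alikes: purple (403,306), turquoise (323,232), yellow (235,238). Wrist view: transformer (422,122) with copper winding, old relay (413,170), capacitor (417,220), heat sink (377,164), terminal block (450,172), screwdriver (203,130).

```bash
cat > h.py <<'E'
from plant import bot
import numpy as np, cv2
from scipy.spatial.transform import Rotation as R
def cam(name):
    "picture and camera->world 4x4, calibration"
    c=bot.get_calibration(name)
    if name=="wrist":
        s=bot.read_state(); T=np.eye(4); T[:3,:3]=R.from_quat(s["eef_rot"]).as_matrix(); T[:3,3]=s["tcp_pos"]
        M=T@c["T_tool_cam"]
    else: M=np.linalg.inv(c["view"])
    return bot.camera(name),M,c
def w(px,z,M,c):
    "pixels (n,2) -> world points on plane z"
    p=np.atleast_2d(px).astype(float)
    d=np.c_[(p[:,0]-c["cx"])/c["fx"],-(p[:,1]-c["cy"])/c["fy"],-np.ones(len(p))]@M[:3,:3].T
    return M[:3,3]+d*((z-M[2,3])/d[:,2])[:,None]
def mask(im,lo,hi,roi=None):
    m=cv2.inRange(cv2.cvtColor(im,cv2.COLOR_RGB2HSV),np.array(lo),np.array(hi))
    if roi:
        k=np.zeros_like(m); x0,y0,x1,y1=roi; k[y0:y1,x0:x1]=255; m&=k
    return m
def big(m):
    return max(cv2.findContours(m,cv2.RETR_EXTERNAL,cv2.CHAIN_APPROX_NONE)[0],key=cv2.contourArea)[:,0]
def rect(px,z,M,c):
    "world min-area rectangle of pixels: centre, sizes, angle of the first side (rad)"
    (x,y),(a,b),t=cv2.minAreaRect(w(px,z,M,c)[:,:2].astype(np.float32)); return np.round([x,y,a,b,np.radians(t)],3)
def down(yaw):
    "tool down, jaws (tool y) opening along world direction yaw (mod pi)"
    # tool z=-Z, tool y = (cos,sin), tool x = y x z
    y=np.array([np.cos(yaw),np.sin(yaw),0]); z=np.array([0,0,-1.]); return R.from_matrix(np.c_[np.cross(y,z),y,z]).as_quat()
E
python3 - <<'E'
from h import *
im,M,c=cam("wrist")
g=mask(im,(45,80,30),(85,255,255),(320,60,505,255)); print("board",rect(big(g),12,M,c))
pt=lambda n,p,z:print(n,w([p],z,M,c).round(0))
pt("cap top",(417,221),68);pt("relay top",(413,170),40);pt("transf top",(422,122),54);pt("heatsink",(377,164),52);pt('term',(450,172),34)
pt("driver h",(203,65),12);pt("driver tip",(203,222),12);
im,M,c=cam("side")
for n,p,z in [("mat",(195,152),4),("spool top",(159,162),44),("tray",(310,308),8),("pad",(374,260),6),("newrelay top",(377,258),34),("purple",(403,303),20),("turq",(323,222),42),("yel",(235,230),42),("board",(271,201),12)]: pt(n,p,z)
dk=mask(im,(0,0,0),(180,255,60),(260,265,360,350)); print("tray",rect(big(dk),8,M,c))
E
```

```text
board [552.872 -13.338 160.147 140.351   1.45 ]
cap top [[558.  28.  68.]]
relay top [[556. -13.  40.]]
transf top [[557. -57.  54.]]
heatsink [[593. -21.  52.]]
term [[519. -10.  34.]]
driver h [[ 752. -107.   12.]]
driver tip [[762.  47.  12.]]
mat [[529. 272.   4.]]
spool top [[414. 257.  44.]]
tray [[ 410. -284.    8.]]
pad [[ 593. -302.    6.]]
newrelay top [[ 582. -311.   34.]]
purple [[ 542. -405.   20.]]
turq [[ 569. -172.   42.]]
yel [[413. -54.  42.]]
board [[549. -23.  12.]]
tray [ 411.322 -281.842  113.941  124.946    1.451]
```

```bash
python3 - <<'E'
from h import *
import pickle
q=down(np.pi-0.12); out={}
for n,p in [("mat",(500,310,260)),("padtray",(510,-240,280)),("board",(552,42,190))]:
    bot.move_ptp(p,q); bot.pause(0.3); im,M,c=cam("wrist"); out[n]=(im,M,c); cv2.imwrite(f"pics/{n}1.png",im[:,:,::-1])
    print(n,bot.read_state()["t"],bot.read_state()["tcp_pos"].round(1))
pickle.dump(out,open("v1.pkl","wb"))
a=np.hstack([out["mat"][0],out["padtray"][0]]); cv2.imwrite("pics/two1.png",cv2.resize(a,(800,300))[:,:,::-1])
E
```

```text
mat 1.9417 [500.4 309.5 259.8]
padtray 4.275 [ 510.2 -239.7  280. ]
board 5.775 [552.1  41.4 190.2]
```

View pics/two1.png

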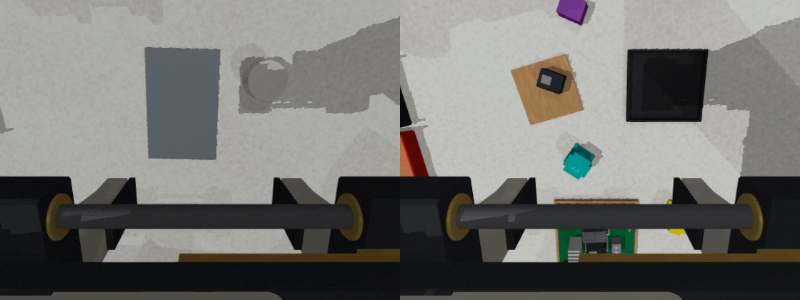

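View pics/board1.png

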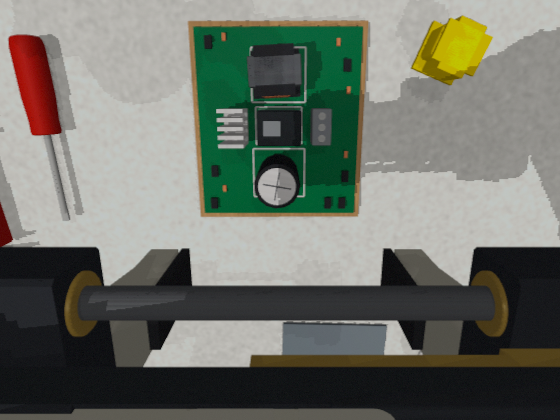

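Mat view: bare mat clear at about (184,104) of the half-size picture, spool (267,78). Pad view: black relay (552,81) on the pad, tray (667,86), purple (572,8), turquoise (578,158). Board view: transformer (275,70), old relay (278,127), capacitor top (278,186).

```bash
python3 - <<'E'
from h import *
import pickle
v=pickle.load(open("v1.pkl","rb"))
im,M,c=v["mat"]
m=mask(im,(90,15,50),(130,120,160),(180,50,330,240)); print("mat",rect(big(m),4,M,c))
im,M,c=v["padtray"]
m=mask(im,(8,70,60),(25,255,255),(140,60,280,190)); print("pad",rect(big(m),6,M,c))
m=mask(im,(0,0,0),(180,255,70),(300,55,440,185)); print("tray",rect(big(m),16,M,c))
m=mask(im,(0,0,0),(180,255,90),(180,80,250,140)); px=big(m);print("newrelay",rect(px,34,M,c),px.min(0),px.max(0),M[:3,3])
im,M,c=v["board"]
m=255-mask(im,(0,0,100),(180,50,255)); 
m=mask(im,(0,75,30),(90,255,255),(180,10,375,225)); print("board",rect(big(m),12,M,c))
m=mask(im,(0,0,140),(180,60,255),(240,155,320,225)); 
m=cv2.morphologyEx(m,cv2.MORPH_OPEN,np.ones((5,5)));px=big(cv2.morphologyEx(m,cv2.MORPH_CLOSE,np.ones((7,7))));print("captop",rect(px,68,M,c),cv2.minEnclosingCircle(w(px,68,M,c)[:,:2].astype(np.float32)))
print("corners",w([(191,22),(367,22),(357,215),(203,215)],12,M,c).round(1)[:,:2].tolist())
A=cv2.resize(im[20:215,190:370],None,fx=2.9,fy=2.9,interpolation=cv2.INTER_CUBIC)
B=cv2.resize(v["padtray"][0][80:150,160:245],None,fx=3,fy=3,interpolation=cv2.INTER_CUBIC)
o=np.zeros((A.shape[0],A.shape[1]+B.shape[1],3),np.uint8);o[:,:A.shape[1]]=A;o[:B.shape[0],A.shape[1]:]=B
print(o.shape);cv2.imwrite("pics/crop1.png",o[:,:,::-1])
E
```

```text
mat [532.13  281.716 169.271 109.016   1.424]
pad [ 5.94845e+02 -2.97166e+02  9.01370e+01  8.99120e+01  1.55000e-01]
tray [ 410.356 -281.276  108.607  120.024    1.451]
newrelay [ 580.278 -311.189   30.229   39.579    1.117] [191  95] [233 131] [ 501.80174502 -313.1659439   438.65879026]
board [552.685 -13.365 167.583 148.008   1.45 ]
captop [559.592  56.581   5.802  62.542   1.449] ((559.68212890625, 57.32497787475586), 31.344789505004883)
corners [[613.4, -104.4], [469.9, -86.9], [489.6, 77.7], [633.7, 60.2]]
(566, 777, 3)
```

View pics/crop1.png

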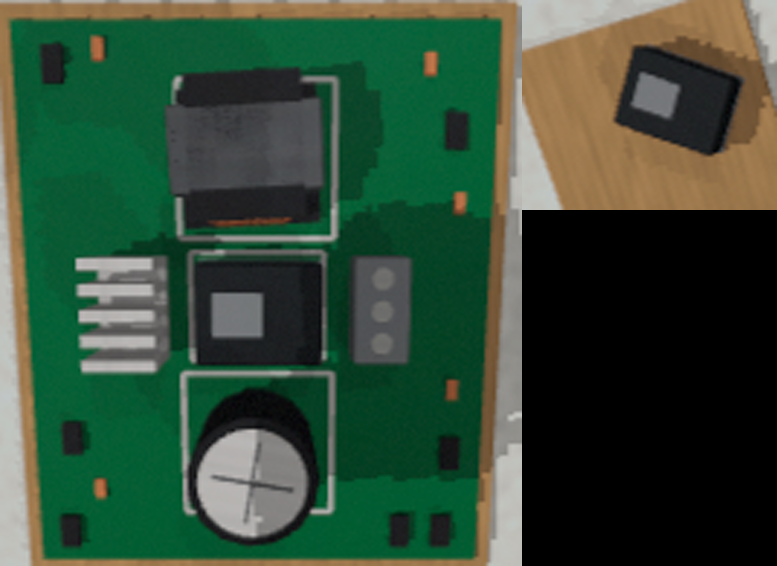

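```bash
python3 - <<'E'
from h import *
import pickle
v=pickle.load(open("v1.pkl","rb"))
im,M,c=v["board"]
f=lambda P,z:w(np.array(P)/2.9+[190,20],z,M,c)[:,:2]
B=np.array([552.7,-13.4]);a=-0.121;Rb=np.array([[np.cos(a),np.sin(a)],[-np.sin(a),np.cos(a)]])
def s(n,P,z):
    p=f(P,z);print(n,p.mean(0).round(1),"board",(Rb@(p.mean(0)-B)).round(1))
    return p
s("cap",[(253,484)],68)
t=s("core",[(168,107),(320,97),(322,187),(172,193)],54)
print(np.linalg.norm(t[0]-t[1]),np.linalg.norm(t[1]-t[2]),[np.arctan2(*(t[i]-t[j])[::-1]) for i,j in((0,1),(3,2))])
s("relay",[(197,262),(322,262),(322,362),(197,362)],40)
s("midoutline",[(190,252),(325,252),(325,362),(193,362)],12)
s("outl+",[(183,373),(333,373),(333,513),(185,513)],12)
s("outl-",[(175,78),(337,78),(336,240),(180,238)],12)
print(M[:3,3])
E
```

```text
cap [557.9  29.4] board [-0.  43.1]
core [549.2 -55.5] board [  1.7 -42.3]
38.64939948951528 21.687326262498374 [np.float64(-0.06036087924662777), np.float64(-0.08348116315284561)]
relay [551.3 -12.8] board [-1.5  0.4]
midoutline [552.2 -12.5] board [-0.6  0.8]
outl+ [557.4  29.2] board [-0.5 42.9]
outl- [547.2 -54.7] board [ -0.5 -41.7]
[543.49496841 -32.39131137 348.95731318]
```

Measurements fit the given sizes (board 168×148, side outlines ±42, core 38.6×21.7). Start with the transformer.

```bash
cat >> h.py <<'E'
HOV=150
def pick(xy,yaw,z,opening,force):
    q=down(yaw); bot.move_gripper(opening); bot.move_ptp((*xy,HOV),q); bot.line_to((*xy,z+25),120); bot.line_to((*xy,z),40)
    bot.move_gripper(0,force); s=bot.read_state(); print("grip w",s["width"].round(1),"tcp",s["tcp_pos"].round(1)); 
    bot.line_to((*xy,z+20),50); bot.line_to((*xy,HOV),150); print("held w",bot.read_state()["width"].round(1))
def place(xy,yaw,z,opening):
    q=down(yaw); bot.move_ptp((*xy,HOV),q); bot.line_to((*xy,z+20),120); bot.line_to((*xy,z+0.7),25); bot.pause(.2)
    s=bot.read_state(); print("set tcp",s["tcp_pos"].round(1),"F",s["contact_force"].round(1)); bot.move_gripper(opening); bot.pause(.2)
    bot.line_to((*xy,z+40),80); bot.line_to((*xy,HOV),200); print("t",bot.read_state()["t"].round(1))
TR=((549.2,-55.5),np.pi-0.075); CA=((557.9,29.4),np.pi-0.12); BD=np.array([552.4,-13.0]); MA=np.pi-0.147
TRM=((526.5,244.0),MA); CAM=((537.5,319.3),MA)
E
python3 - <<'E'
from h import *
pick(*TR,22,64,25); place(*TRM,14,60)
im,M,c=cam("wrist"); cv2.imwrite("pics/m2.png",im[:,:,::-1])
E
```

```text
Traceback (most recent call last):
  File "h.py", line 34, in pick
    bot.move_gripper(0,force); s=bot.read_state(); print("grip w",s["width"].round(1),"tcp",s["tcp_pos"].round(1));
                                                                  ^^^^^^^^^^^^^^^^
AttributeError: 'float' object has no attribute 'round'
```

```bash
sed -i 's/s\["width"\].round(1)/round(s["width"],1)/; s/bot.read_state()\["width"\].round(1)/round(bot.read_state()["width"],1)/; s/bot.read_state()\["t"\].round(1)/round(bot.read_state()["t"],1)/' h.py
python3 - <<'E'
from h import *
s=bot.read_state(); print(s["width"],s["tcp_pos"],s["t"],s["eef_rot"],down(TR[1]))
xy=TR[0]; bot.line_to((*xy,42),50); bot.line_to((*xy,HOV),150); s=bot.read_state(); print(s["width"],s["contact_force"])
if s["width"]>36: place(*TRM,14,60)
im,M,c=cam("wrist"); cv2.imwrite("pics/m2.png",im[:,:,::-1])
E
```

```text
39.71780880691781 [549.27860588 -55.47614165  22.1376719 ] 9.2333 [-6.80118174e-01  7.33102489e-01 -5.78351586e-05  7.61278543e-05] [-0.68009937  0.73311994  0.          0.        ]
39.7418251052679 [-0.16620638 -0.2318455  -2.99103016]
set tcp [526.6 244.   14.8] F [ 0.1  0.2 -2.4]
t 16.1
```

View pics/m2.png

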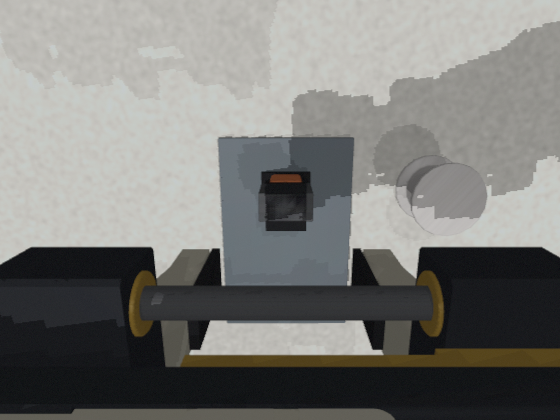

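Transformer stands upright on the mat at (286,200). Next the capacitor.

```bash
python3 - <<'E'
from h import *
pick(*CA,26,62,15)
if bot.read_state()["width"]>33: place(*CAM,18,58)
bot.move_gripper(88)
q=down(np.pi-0.12); bot.move_ptp((552,42,190),q); bot.pause(.2); im,M,c=cam("wrist"); 
o=cv2.resize(im[0:230,150:400],None,fx=2.4,fy=2.4); cv2.imwrite("pics/b3.png",o[:,:,::-1])
s,_,_=cam("side"); cv2.imwrite("pics/s3.png",cv2.resize(s[110:260,130:330],None,fx=3,fy=3)[:,:,::-1])
E
```

```text
grip w 35.4 tcp [558.   29.4  26.1]
held w 35.5
set tcp [537.6 319.4  18.8] F [ 0.2 -0.2 -0.8]
t 26.4
```

View pics/b3.png

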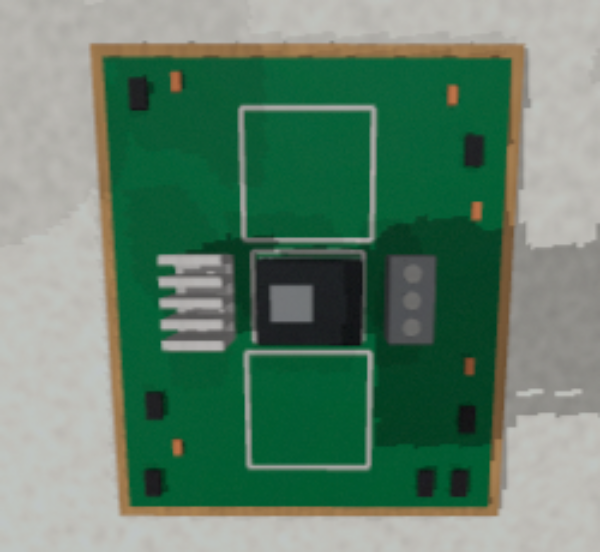

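View pics/s3.png

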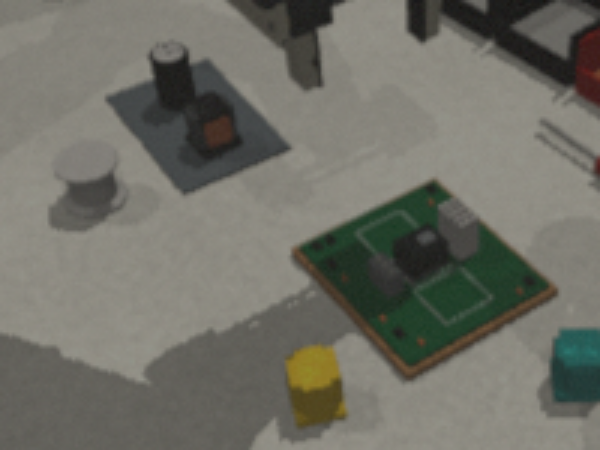

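Both stand upright on the mat, and the old relay is still in the middle outline, crop (310,302). Now old relay to tray, then look close at the new relay.

```bash
python3 - <<'E'
from h import *
pick((551.5,-12.8),np.pi/2-.121,14,60,12)
if bot.read_state()["width"]>25: place((410.4,-281.3),np.pi-.12,6,44)
bot.move_gripper(88)
# look at the new relay with camera almost straight above it
bot.move_ptp((582,-265,180),down(np.pi-.12)); bot.pause(.2); im,M,c=cam("wrist"); print(M[:3,3])
import pickle; pickle.dump((im,M,c),open("v4.pkl","wb"))
m=mask(im,(0,0,0),(180,255,75),(180,20,400,220)); px=big(m); print(rect(px,34,M,c),cv2.boundingRect(px))
o=np.hstack([cv2.resize(im[0:240,180:400],None,fx=2,fy=2),cv2.resize(im[0:240,380:560],None,fx=2,fy=2)]); cv2.imwrite("pics/n4.png",o[:,:,::-1])
E
```

```text
grip w 27.9 tcp [551.6 -12.8  14.1]
held w 28.0
set tcp [ 410.5 -281.3    6.9] F [-0.1  0.2 -0.5]
t 40.7
[ 572.59212977 -338.84819901  338.97170461]
[ 581.979 -311.862   29.306   35.499    1.117] (253, 114, 52, 48)
```

View pics/n4.png

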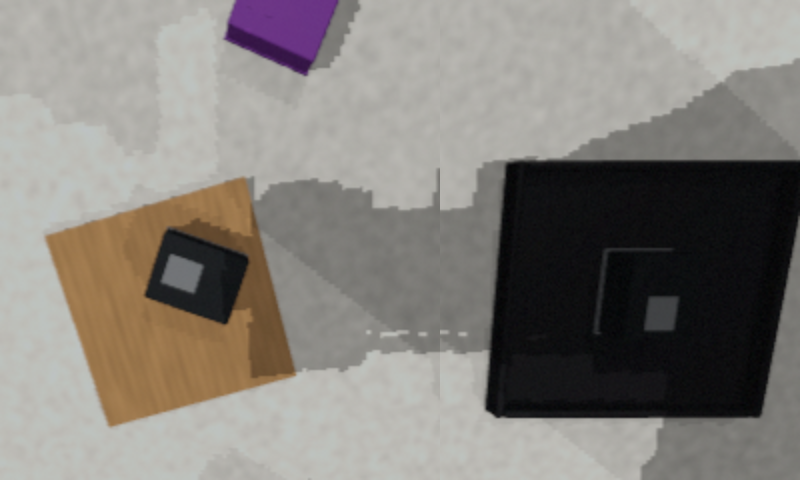

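Old relay stands in the tray, crop (640,300); new relay black on the pad, crop (197,277), purple look-alike at (285,30) clear of the grip. Rectangle 35.5×29.3 fits the relay.

```bash
python3 - <<'E'
from h import *
pick((582.3,-311.7),1.117,8,56,12)
if bot.read_state()["width"]>25: place(tuple(BD),np.pi/2-.121,14,56)
bot.move_gripper(88)
bot.move_ptp((552,42,190),down(np.pi-0.12)); bot.pause(.2); im,M,c=cam("wrist"); 
o=cv2.resize(im[0:230,150:400],None,fx=2.4,fy=2.4); cv2.imwrite("pics/b5.png",o[:,:,::-1])
E
```

```text
grip w 27.9 tcp [ 582.4 -311.7    8.2]
held w 27.8
set tcp [552.5 -13.   14.8] F [ 1.1 -0.4 -0.1]
t 54.5
```

View pics/b5.png

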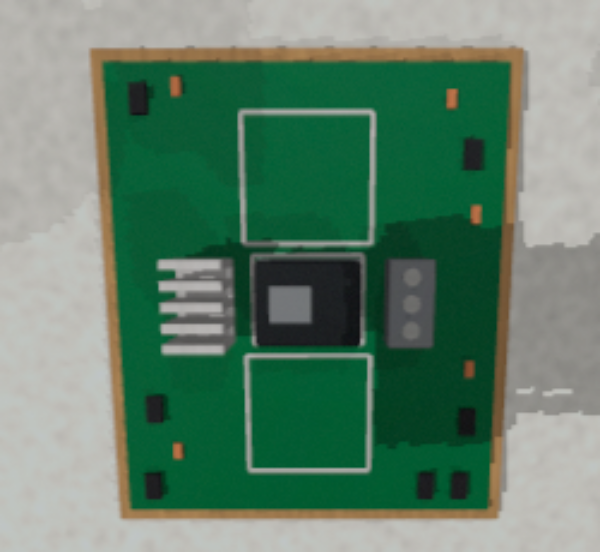

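The new relay sits squarely in the middle outline, crop (308,303). Put the transformer and capacitor back.

```bash
python3 - <<'E'
from h import *
pick(*TRM,14,60,25)
if bot.read_state()["width"]>36: place(*TR,22,60)
pick(*CAM,18,58,15)
if bot.read_state()["width"]>33: place(*CA,26,58)
bot.move_gripper(88)
bot.move_ptp((552,42,190),down(np.pi-0.12)); bot.pause(.2); im,M,c=cam("wrist"); 
o=cv2.resize(im[20:215,190:370],None,fx=2.9,fy=2.9,interpolation=cv2.INTER_CUBIC); cv2.imwrite("pics/b6.png",o[:,:,::-1])
s,_,_=cam("side"); print(abs(s.astype(int)-cv2.imread("pics/side0.png")[:,:,::-1])[150:185,300:360].mean())
E
```

```text
grip w 40.0 tcp [526.6 244.1  14.2]
held w 39.9
set tcp [549.3 -55.5  22.8] F [ 0.5 -0.3 -3.5]
t 67.5
grip w 35.3 tcp [537.6 319.4  18.2]
held w 35.6
set tcp [558.   29.4  26.8] F [ 0.1 -0.8 -1.2]
t 78.3
1.9663492063492063
```

View pics/b6.png

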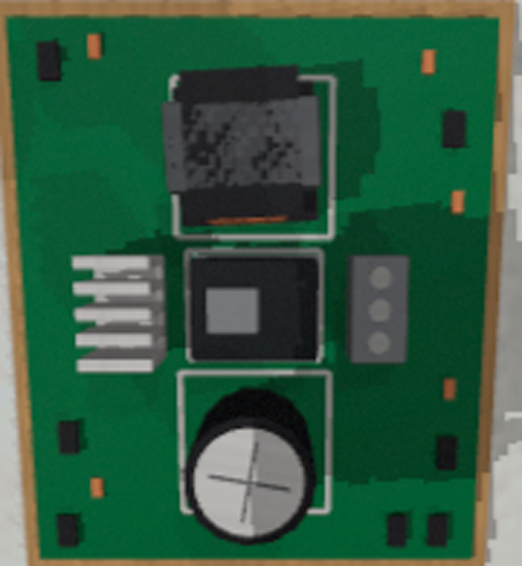

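Transformer (242,147), relay (254,308) and capacitor (250,482) match the starting picture, apart from a shift of about 1 px that the whole board shares. Handing in.

```bash
python3 - <<'E'
from h import *
bot.close_job(); s=bot.read_state(); print(s["t"],s["width"],s["contact_force"])
E
```

```text
the job is handed in; nothing more can be done
the job is handed in; nothing more can be done
```

The job is done and handed in; the clock read 78.3 s after the last part was set down, against the 144 s limit. `close_job` gives no verdict, so success rests on my own checks below.

- **Moves:** I stood the transformer and capacitor on the mat, put the old relay in the tray, set the new relay on the middle outline, and returned the transformer and capacitor to their starting poses.
- **Placement:** In the last close view, the transformer, new relay and capacitor stand upright. The transformer and capacitor match the starting picture to about 1 px (roughly 1 mm), and the relay sits squarely inside its outline. The old relay was seen standing in the tray just after I placed it, and I did not look at it again.
- **Grips:** Widths read 40, 35–36 and 28 mm as expected, with no slip.
- **Bystanders:** The side picture around the screwdriver was essentially unchanged. I made no final check of the spool; it was last seen on its own beside the mat after the capacitor went there.
- **Problems:** A print error stopped one script while it held the transformer. The arm just held position, and I carried on from there. No check disagreed.

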